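# Index the turntable to the green line

## Task

Index the brass blank on the little turntable to its next position: with a fingertip (the pocket in the dark dial is there for it) gently push the dial round, either way, until the white index mark lines up with the green line on the silver scale collar (not the red or the blue one). Only push: do not lift the dial off its seat, and leave the tools and pots round about where they are. Then take the finger away, leaving the mark on the line.

Things in the scene. Friction and masses are not known exactly. Their poses are not given: they have to be found in the camera images.
- turntable: fixed grey foot of the turntable, 236 mm across; its origin is on the dial's axis at bench height (z axis up). It carries the dial and, round the dial, the fixed silver scale collar (radius 92 to 111 mm, upper face flush with the dial's, 34 mm above the bench) with fine black lines every 10 degrees and one green, one red and one blue line.
- dial: dark round dial, radius 90 mm, upper face 34 mm above the bench, with a flush brass blank in its middle; origin on the axis at bench height, z up, its x axis runs from the axis to the index mark. It turns freely all the way round either way, with about 0.15 N m of friction (some 3 N at the pocket), and stays where it is left. It only rests on its seat (0.6 kg).
- index_mark (a point): point on the white index mark of the dial, at the dial's upper face, 88 mm from the axis. The mark is a radial line 4 mm wide and 22 mm long that ends at the dial's edge.
- green_line (a point): the point at which the green line points: in line with it radially, 88 mm from the axis, at the height of the dial's upper face. The green line is 4 mm wide and 16 mm long, on the collar from 94 to 110 mm from the axis. When index_mark is at this point the setting is right.
- pocket (a point): middle of the pocket's floor, 50 mm from the axis, on the opposite side of the axis from the index mark; it turns with the dial. Floor 18 mm above the bench, 16 mm below the dial's upper face. The pocket is a sector from 26 to 74 mm from the axis, 42 degrees either side of its middle (67 mm wide half-way out), with upright walls.
- pencil: bystander, loose, not to be disturbed: yellow pencil, 174 mm; lies to the left of the turntable; origin at the middle of its underside
- tweezers: bystander, loose, not to be disturbed: steel tweezers, 142 mm; lies to the right of the turntable; origin at the middle of its underside
- wax_spool: bystander, loose, not to be disturbed: green spool with wooden ends, 44 mm across, 34 mm high; stands between the turntable and the robot; origin at the middle of its underside
- solder_tin: bystander, loose, not to be disturbed: round tin with yellow lid, 57 mm across, 28 mm high; stands behind the turntable; origin at the middle of its underside
- borax_cone: bystander, loose, not to be disturbed: white cone, 29 mm across, 41 mm high; stands behind the turntable; origin at the middle of its underside
- shears: bystander, loose, not to be disturbed: black-handled shears, 123 mm; lies on the right part of the bench; origin at the middle of its underside. Behind and to the right of them stands a fixed bench lamp whose head hangs low over the right rear of the bench: come to the turntable round in front of it
- needle_file: bystander, loose, not to be disturbed: needle file with red handle, 173 mm; lies on the right part of the bench; origin at the middle of its underside
There are look-alikes about, which are no part of the job. Of the things that look like the turntable, the larger one is meant.

How it is judged:
By the outcome, as a careful person would: the job done as asked, in the order asked, and still so for the second after the job is handed in, with the robot touching nothing.
It also fails if it takes over 51 s, if anything falls off the work surface, if the arm or the gripper's body presses on something with over 40 N, if the wrist force passes 120 N, or if a joint passes its speed limit or range.

## Robot

A 7-joint arm with a two-finger parallel gripper is mounted at the origin on a cart in front of the work surface, level with it; the furniture and walls round the work are solid. World frame = base frame: x ahead of the robot, y to its left, z up, the work surface at z = 0. Lengths are in mm, angles in rad, forces in N, time in s.
With the tool pointing down it reaches from about 425 to 950 mm from the base axis. Payload 16.7 kg.
Tool frame: the origin (TCP) lies on the front face of the gripper's body, between the roots of the fingers; the fingertips stand 97 mm ahead of it and the grasp point (between the pads) lies 78 mm ahead of it (env.grip_depth is the x of the grasp point in the tool frame, in mm); x points along the fingers, y is the direction in which the jaws open and shut, and the axes are right-handed (so a half turn about x gives the same grasp; the last joint's range is limited). The gripper opens to 94 mm and grips with 3 to 60 N. Pads are 16 mm wide; open, the fingers measure 119 mm over their backs; the gripper's body (75 mm by 177 mm) begins 78 mm behind the grasp point.
Start: joints at [-1.456, 0.426, 0.074, 1.606, -0.034, 1.111, -0.067], TCP at [176.668, 651.436, 302.667] pointing down, gripper open.
Joint ranges: [-2.85, 2.85], [-0.5, 2.14], [-1.23, 1.37], [0.21, 2.46], [-1.02, 4.16], [0.16, 2.05], [-2.73, 2.73]. Speed limits (rad/s): [1.89, 1.89, 2.39, 2.39, 3.01, 3.01, 3.01].

## Interface

Orientations are given as a unit quaternion [w, x, y, z].
In Python, from rig import env gives the robot as it stands.
- The arm moves only by the tool servo_tool, never from a script. Its argument "targets" is a list of rows, each an object with "dp": the shift along the tool's x, y, z as a fraction of full scale, a list of three; "rotation": the turn, a rotation vector about the tool's x, y, z as a fraction of full scale, a list of three; "grip": the opening, from 0 (shut) to 1 (fully open). In form: [{"dp": [dx, dy, dz], "rotation": [wx, wy, wz], "grip": grip}, ...]. A call has 1 to 5 rows; each row shifts and turns the pose as measured when the row begins, along the tool's axes as they then stand; what a row does not reach is not made up. Full scale, the value 1, is 25 cm for a shift and 2 pi rad for a turn. A row lasts 1/10 s, in which the tool goes at most 50 mm and 8.59 degrees, less where a joint would pass 70% of its speed; a pose out of reach is approached as far as the arm can. A call with a number of a shift or a turn outside -1 to 1 is refused whole. A call with a gripper value outside its range is refused whole. The fingers move at their own pace and stop on an object; "grip_force" is the grip in N (left out, the last holds). Time passes only in rows, so rows that do not move let the fingers close. It gives the time, the measured TCP pose, the force and the opening at its end, in the units of the state.
- env.get_state(): the state, without advancing time (a new reading comes with each control period).
- env.capture(name): name is "side" or "top"; returns a dict with "img" (480x640x3 uint8, red, green, blue), "depth" (480x640 float32, mm along the optical axis (not along the pixel's ray), 0 where there is no reading), "fx", "fy", "cx", "cy" (pixels), "dist_coeffs" ([k1, k2, p1, p2, k3] as OpenCV has them; the pictures are not rectified), "R" (3x3) and "t" (3): a world point X has camera coordinates R X + t. Camera axes: x right, y down, z forward; pixel columns grow to the right and rows downward; lengths in mm; the calibration is good to about 2 mm. A picture is of the moment at which its call begins.
- env.close_job(): hands the job in, once; it reports no verdict.
The state is a dict: "t": time; "qpos": joint angles; "qvel": joint speeds; "joint_efforts": joint torques, N m; "position": TCP position; "tcp_rot": TCP orientation; "contact_force": force on the tool from outside, world axes, zero at the start; "moment": the same for the moment, N m; "width": finger opening in mm.
Only numpy, scipy, OpenCV 4.12 (cv2) and the standard library are available. Lean on these libraries where they do the work, as an engineer would, in place of code of your own. Each camera call takes 0.05 s, during which the arm holds its last target. There are 200 camera calls.

## Working session

There is one attempt and no reset: what is moved stays moved. The work goes in short steps, Python scripts to look and compute and a tool call to move; the robot and the scene stay as the last step left them, time stands still between calls to the robot, and variables do not carry over. Pictures are saved under pics/ and viewed, about 8 in all and at most 12, crops included, and the job is handed in when it is done.

Besides the shell and the picture viewer there is one more tool, called after "Emit:" as name(argument=value, ...) on one line, values as JSON. servo_tool: Moves the arm, as the interface text tells. Shift numbers are shares of 25 cm and turn numbers shares of 2 pi rad, none past 1 either way. Its arguments: {"type":"object","properties":{"targets":{"type":"array","items":{"type":"object","properties":{"dp":{"type":"array","items":{"type":"number"}},"rotation":{"type":"array","items":{"type":"number"}},"grip":{"type":"number"}}}},"grip_force":{"type":"number"}},"required":["targets"]}

```bash
ls; mkdir -p pics
cat > h.py <<'E'
import numpy as np, cv2
from rig import env
def cap(n,f=None):
    c=env.capture(n)
    if f: cv2.imwrite('pics/'+f,c['img'][:,:,::-1])
    return c
def ray2plane(c,px,z):
    px=np.asarray(px,float).reshape(-1,1,2)
    K=np.array([[c['fx'],0,c['cx']],[0,c['fy'],c['cy']],[0,0,1]])
    u=cv2.undistortPoints(px,K,np.array(c['dist_coeffs'],float)).reshape(-1,2)
    R=np.array(c['R']);t=np.array(c['t']);o=-R.T@t
    d=np.c_[u,np.ones(len(u))]@R
    return o+d*((z-o[2])/d[:,2])[:,None]
def world2px(c,X):
    K=np.array([[c['fx'],0,c['cx']],[0,c['fy'],c['cy']],[0,0,1]])
    return cv2.projectPoints(np.asarray(X,float).reshape(-1,1,3),cv2.Rodrigues(np.array(c['R'],float))[0],np.array(c['t'],float),K,np.array(c['dist_coeffs'],float))[0].reshape(-1,2)
E
python3 - <<'E'
from h import *
for n in('top','side'):
    c=cap(n,n+'0.png'); print(n,-np.array(c['R']).T@c['t'],c['fx'])
print(env.get_state())
E
```

```text
pics
top [379.13121244  32.5923765  938.61224883] 433.483037923512
side [ 540.48867262 1037.04039541  572.03267802] 620.4860392428319
{'t': 0.1, 'qpos': array([-1.45551599,  0.4266855 ,  0.07387215,  1.60650053, -0.03412209,
        1.11080973, -0.06710773]), 'qvel': array([-0.00106554, -0.00022354,  0.00121761, -0.00128486, -0.00057908,
        0.00074219, -0.00035074]), 'joint_efforts': array([ 8.34203587e-03, -9.37462306e+01,  3.67696971e+00, -4.55030930e+01,
       -4.85047570e-02,  1.68910279e-02,  8.04854585e-05]), 'position': array([176.59909416, 651.21123851, 302.05419118]), 'tcp_rot': array([ 0.70088685,  0.0929605 ,  0.70094491, -0.09376677]), 'contact_force': array([-0.26127914,  0.46194835,  0.16559261]), 'moment': array([0.00677786, 0.00285787, 0.01360765]), 'width': 93.91807899298657}
```

View pics/top0.png

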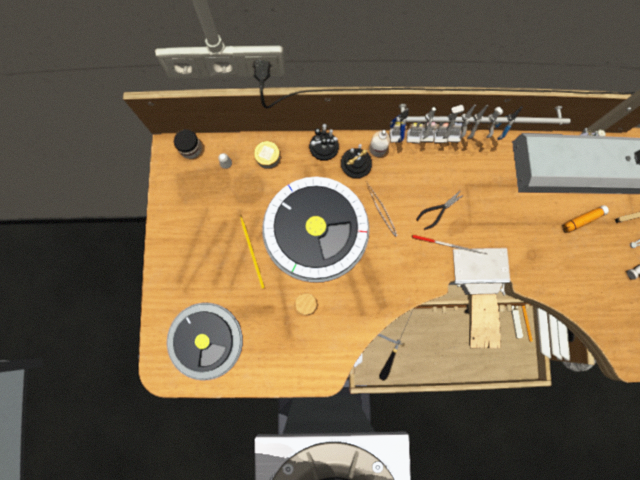

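View pics/side0.png

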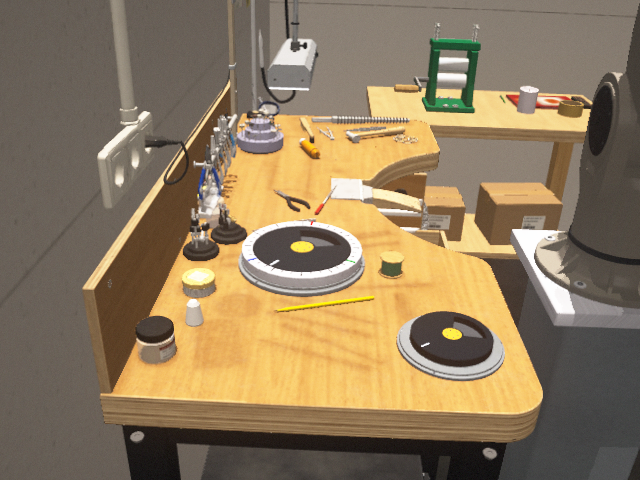

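The top view shows two turntables. The large one is at (316,226), with a silver collar, green line near (294,267), red (365,232), blue (291,187), white mark (286,205) and pocket (335,240). The small look-alike is at (203,341) and has no collar. By the description the larger one is meant, so I'll measure it and check it in a close crop.

```bash
cat > meas.py <<'E'
from h import *
def rel(c,ctr,P): return np.degrees(np.arctan2(P[1]-ctr[1],P[0]-ctr[0]))
def masks(img):
    hsv=cv2.cvtColor(img,cv2.COLOR_RGB2HSV); h,s,v=[hsv[:,:,i].astype(int) for i in range(3)]
    return dict(yellow=(h>20)&(h<35)&(s>120)&(v>120),green=(h>42)&(h<90)&(s>50),red=((h<10)|(h>170))&(s>70),blue=(h>100)&(h<135)&(s>70),white=(s<40)&(v>150)),h,s,v
def measure(c,ctr=None,show=True):
    m,h,s,v=masks(c['img'])
    jj,ii=np.meshgrid(np.arange(640),np.arange(480))
    P=ray2plane(c,np.c_[jj.ravel(),ii.ravel()],34.).reshape(480,640,3)
    if ctr is None:
        g=world2px(c,[[600,70,34]])[0]
        ctr=np.array([590,70.])
        for _ in range(3):   # brass blank
            r=np.hypot(P[...,0]-ctr[0],P[...,1]-ctr[1]); k=m['yellow']&(r<(60 if _==0 else 30))
            ctr=P[k][:,:2].mean(0)
    r=np.hypot(P[...,0]-ctr[0],P[...,1]-ctr[1]); a=np.arctan2(P[...,1]-ctr[1],P[...,0]-ctr[0])
    out={'ctr':ctr}
    for n,lo,hi in(('green',93,111),('red',93,111),('blue',93,111),('white',66,87)):
        k=m[n]&(r>lo)&(r<hi)
        if n=='white':
            k=(v>120)&(s<60)&(r>lo)&(r<hi)
        if k.sum():
            w=(s if n!='white' else v)[k]
            z=(w*np.exp(1j*a[k])).sum()/w.sum()
            out[n]=(round(float(np.degrees(np.angle(z))),2),int(k.sum()),round(float(abs(z)),4),round(float(r[k].mean()),1))
    return out,P,r,a
E
python3 - <<'E'
from meas import *
c=cap('top')
print(ray2plane(c,[[316,226],[286,205],[335,240],[203,341],[306,304]],34))
o,P,r,a=measure(c); print(o)
g=cv2.cvtColor(c['img'],cv2.COLOR_RGB2HSV)
im=c['img'][165:290,250:380]
cv2.imwrite('pics/crop1.png',cv2.resize(im,None,fx=4.5,fy=4.5,interpolation=cv2.INTER_CUBIC)[:,:,::-1])
# collar fit: bright desaturated ring
k=((g[:,:,1]<40)&(g[:,:,2]>190)&(r<125)&(r>60)).astype(np.uint8)
cs=max(cv2.findContours(k,cv2.RETR_EXTERNAL,2)[0],key=cv2.contourArea)
X=P[cs[:,0,1],cs[:,0,0],:2]
A=np.c_[2*X,np.ones(len(X))]; s=np.linalg.lstsq(A,(X**2).sum(1),rcond=None)[0]
print('collar',s[:2],np.sqrt(s[2]+s[:2]@s[:2]))
d=c['depth']; 
u=world2px(c,[[*o['ctr'],34]])[0]; print(u, d[int(u[1]),int(u[0])])
E
```

```text
[[586.49180921  25.38789576  34.        ]
 [633.99510188  89.55041924  34.        ]
 [555.38915394 -14.56431196  34.        ]
 [347.90923244 261.10279569  34.        ]
 [421.26139097  48.59092388  34.        ]]
{'ctr': array([587.70463026,  26.57493019]), 'green': (152.22, 14, 1.0, 101.7), 'red': (-97.79, 10, 1.0, 102.7), 'blue': (32.52, 9, 1.0, 101.3), 'white': (-136.61, 172, 0.4122, 71.1)}
collar [582.53956919  58.54629394] 75.78945087936344
[315.43701858 225.45530572] 926.52344
```

View pics/crop1.png

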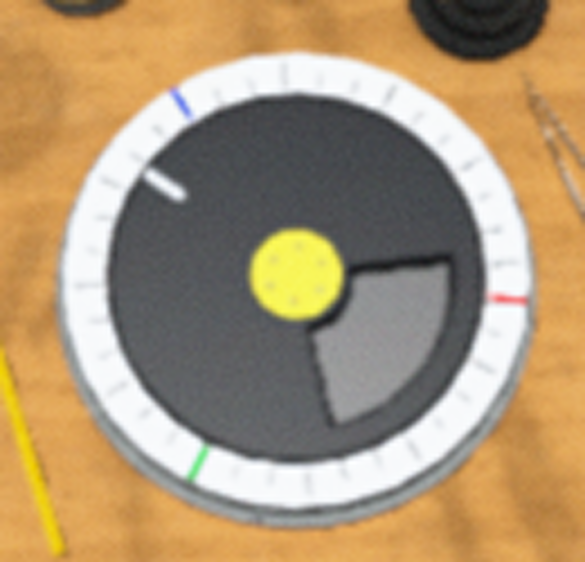

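The crop confirms the larger turntable. In crop pixels the mark is at (165,184), the green line at (198,463) and the pocket at about (390,340), opposite the mark. Next I'll refine the angles and the tool axes.

```bash
cat >> meas.py <<'E'
def fitcirc(X):
    s=np.linalg.lstsq(np.c_[2*X,np.ones(len(X))],(X**2).sum(1),rcond=None)[0]
    return s[:2],np.sqrt(s[2]+s[:2]@s[:2])
def toolR():
    from scipy.spatial.transform import Rotation
    s=env.get_state(); q=s['tcp_rot']; return Rotation.from_quat(np.r_[q[1:],q[0]]).as_matrix(),s
E
sed -i 's/k=(v>120)&(s<60)/k=(v>170)\&(s<60)/' meas.py
python3 - <<'E'
from meas import *
for n in('top','side'):
    c=cap(n); o,P,r,a=measure(c); print(n,o)
    v=c['img'].min(2)
    # dial edge: dark->white crossing by radial profile along rays about ctr
    X=[]
    for t in np.radians(np.arange(0,360,3)):
        rr=np.arange(78,104,.5); q=np.c_[o['ctr'][0]+rr*np.cos(t),o['ctr'][1]+rr*np.sin(t),np.full(len(rr),34.)]
        px=world2px(c,q).astype(np.float32); pr=cv2.remap(v,px[:,None,0],px[:,None,1],1).ravel().astype(float)
        i=np.argmax(np.diff(pr)); X.append(q[i,:2])
    X=np.array(X); s,R=fitcirc(X); e=abs(np.hypot(*(X-s).T)-R); s,R=fitcirc(X[e<2.5]); print('dial edge',s,R,(e<2.5).sum())
    print(measure(c,s)[0])
R,s=toolR(); print(R.round(3))
for g in([580,0,300],[572,-20,300]): print(((np.array(g)-s['position'])@R/250).round(3))
E
```

```text
top {'ctr': array([587.65253961,  26.46037974]), 'green': (152.15, 14, 1.0, 101.7), 'red': (-97.68, 8, 1.0, 103.1), 'blue': (32.56, 9, 1.0, 101.4), 'white': (54.34, 25, 0.9998, 77.2)}
dial edge [587.24290973  26.7585454 ] 89.94058750836446 120
{'ctr': array([587.24290973,  26.7585454 ]), 'green': (152.19, 14, 1.0, 101.2), 'red': (-97.43, 8, 1.0, 103.4), 'blue': (32.29, 9, 1.0, 101.6), 'white': (53.96, 25, 0.9998, 77.2)}
side {'ctr': array([588.24047698,  24.74456011]), 'green': (152.1, 12, 0.9999, 100.4), 'red': (-97.6, 7, 1.0, 104.5), 'blue': (32.8, 10, 0.9999, 102.4), 'white': (35.96, 28, 0.5872, 80.0)}
dial edge [588.15410023  27.86105495] 89.44075846096557 118
{'ctr': array([588.15410023,  27.86105495]), 'green': (153.63, 10, 0.9999, 100.3), 'red': (-97.46, 5, 1.0, 105.3), 'blue': (31.27, 10, 0.9999, 100.8), 'white': (53.23, 19, 0.9997, 75.6)}
[[-0.     0.262  0.965]
 [-0.001  0.965 -0.262]
 [-1.    -0.001 -0.   ]]
[ 0.011 -2.092  2.239]
[ 0.011 -2.178  2.229]
```

Emit:
servo_tool(targets=[{"dp": [0, -0.136, 0.139], "rotation": [0, 0, 0], "grip": 0}, {"dp": [0, -0.136, 0.139], "rotation": [0, 0, 0], "grip": 0}, {"dp": [0, -0.136, 0.139], "rotation": [0, 0, 0], "grip": 0}, {"dp": [0, -0.136, 0.139], "rotation": [0, 0, 0], "grip": 0}, {"dp": [0, -0.136, 0.139], "rotation": [0, 0, 0], "grip": 0}], grip_force=20)

```text
t: 0.75
position: [298.6, 440.2, 300.1]
tcp_rot: [0.701, 0.09, 0.702, -0.09]
contact_force: [1.5, 0.0, -0.1]
width: 57.7
```

Emit:
servo_tool(targets=[{"dp": [0, -0.136, 0.139], "rotation": [0, 0, 0], "grip": 0}, {"dp": [0, -0.136, 0.139], "rotation": [0, 0, 0], "grip": 0}, {"dp": [0, -0.136, 0.139], "rotation": [0, 0, 0], "grip": 0}, {"dp": [0, -0.136, 0.139], "rotation": [0, 0, 0], "grip": 0}, {"dp": [0, -0.136, 0.139], "rotation": [0, 0, 0], "grip": 0}])

```text
t: 1.25
position: [425.6, 224.9, 300.8]
tcp_rot: [0.701, 0.09, 0.702, -0.089]
contact_force: [0.5, 1.7, 1.4]
width: 17.2
```

Emit:
servo_tool(targets=[{"dp": [0, -0.136, 0.139], "rotation": [0, 0, 0], "grip": 0}, {"dp": [0, -0.136, 0.139], "rotation": [0, 0, 0], "grip": 0}, {"dp": [0, -0.136, 0.139], "rotation": [0, 0, 0], "grip": 0}, {"dp": [0, -0.136, 0.139], "rotation": [0, 0, 0], "grip": 0}, {"dp": [0, -0.08, 0.08], "rotation": [0, 0, 0], "grip": 0}])

```text
t: 1.75
position: [542.8, 24.7, 301.7]
tcp_rot: [0.702, 0.092, 0.701, -0.089]
contact_force: [-0.3, -0.1, -0.1]
width: 0.7
```

Run:
```python
from meas import *
R,s=toolR(); print(s['t'],s['position'],s['qpos'].round(2),s['width'],R.round(3))
for g in([569,-20,200],[569,-20,124]): print(((np.array(g)-s['position'])@R/250).round(3))
```

```text
1.75 [542.79638439  24.6566611  301.71647643] [-0.59  0.22  0.5   1.93 -0.13  1.02  1.28] 0.6889295039810585 [[ 0.002  0.253  0.967]
 [ 0.004  0.967 -0.253]
 [-1.     0.004  0.001]]
[ 0.406 -0.148  0.146]
[ 0.71  -0.149  0.146]
```

Emit:
servo_tool(targets=[{"dp": [0, -0.075, 0.073], "rotation": [0, 0, 0], "grip": 0}, {"dp": [0, -0.073, 0.073], "rotation": [0, 0, 0], "grip": 0}, {"dp": [0.18, 0, 0], "rotation": [0, 0, 0], "grip": 0}, {"dp": [0.18, 0, 0], "rotation": [0, 0, 0], "grip": 0}, {"dp": [0.12, 0, 0], "rotation": [0, 0, 0], "grip": 0}])

```text
t: 2.25
position: [574.5, -28.2, 182.7]
tcp_rot: [0.705, 0.095, 0.697, -0.091]
contact_force: [1.0, -0.6, -0.5]
width: 0.4
```

Emit:
servo_tool(targets=[{"dp": [0, 0, 0], "rotation": [0, 0, 0], "grip": 0}])

```text
t: 2.35
position: [572.8, -28.2, 179.4]
tcp_rot: [0.703, 0.094, 0.698, -0.092]
contact_force: [0.2, 0.7, 0.1]
width: 0.3
```

Run:
```python
from meas import *
R,s=toolR(); print(s['t'],s['position'],s['contact_force'],R.round(3))
for g in([569,-20,160],[569,-20,122]): print(((np.array(g)-s['position'])@R/250).round(3))
c=cap('top'); d=cap('side')
p=s['position']+R@[97,0,0]; 
print(p,world2px(c,p),world2px(d,p))
im=np.hstack([cv2.resize(c['img'][165:290,250:390],None,fx=3,fy=3),cv2.resize(d['img'][175:300,230:370],None,fx=3,fy=3)])
cv2.imwrite('pics/c2.png',im[:,:,::-1])
```

```text
2.35 [572.7662746  -28.24118173 179.41663971] [0.23571673 0.66548626 0.13078675] [[ 0.007  0.261  0.965]
 [ 0.002  0.965 -0.261]
 [-1.     0.004  0.006]]
[ 0.078  0.028 -0.024]
[ 0.23   0.027 -0.025]
[573.48097076 -28.0075149   82.41955413] [[342.5505157  226.56021901]] [[311.40481238 210.86651559]]
```

View pics/c2.png

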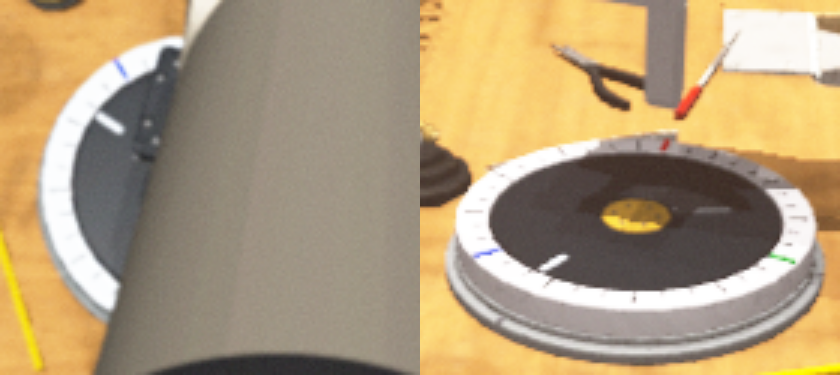

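The side crop shows the shut fingertip at about (313,210), where I predicted (311,211). The mark, green line and blue line are all visible there. In the top view the arm hides the pocket, so I'll steer by the side view. Now down into the pocket.

Emit:
servo_tool(targets=[{"dp": [0, 0.03, -0.026], "rotation": [0, 0, 0], "grip": 0}, {"dp": [0, 0, 0], "rotation": [0, 0, 0], "grip": 0}, {"dp": [0.08, 0, 0], "rotation": [0, 0, 0], "grip": 0}, {"dp": [0.08, 0, 0], "rotation": [0, 0, 0], "grip": 0}])

```text
t: 2.85
position: [574.5, -17.0, 150.8]
tcp_rot: [0.709, 0.096, 0.693, -0.089]
contact_force: [-0.1, 1.4, 0.1]
width: 0.1
```

Emit:
servo_tool(targets=[{"dp": [0, 0, 0], "rotation": [0, 0, 0], "grip": 0}])

```text
t: 2.95
position: [574.2, -16.3, 150.5]
tcp_rot: [0.709, 0.096, 0.693, -0.089]
contact_force: [0.2, 0.3, -0.9]
width: 0.6
```

```bash
cat > st.py <<'E'
from meas import *
import sys
from scipy.spatial.transform import Rotation as Ro
C=np.array([587.5,27.])
R0=Ro.from_quat([0.0929,0.7009,-0.0937,0.7009]).as_matrix()
def st(tips):
    R,s=toolR(); tip=s['position']+R@[97,0,0]
    d=tip[:2]-C
    print('t',round(s['t'],2),'tip',tip.round(1),'r',np.hypot(*d).round(1),'ang',np.degrees(np.arctan2(d[1],d[0])).round(1),'F',s['contact_force'].round(1),'q',s['qpos'].round(2))
    print('rot to upright',(Ro.from_matrix(R.T@R0).as_rotvec()/2/np.pi).round(4),'tilt deg',np.degrees(np.arccos(-R[2,0])).round(2))
    for g in tips:   # desired tip, with upright tool
        g=np.array(g,float); print(g.round(1),((g-R0@[97,0,0]-s['position'])@R/250).round(3))
def pt(a,r=50,z=24): return [C[0]+r*np.cos(np.radians(a)),C[1]+r*np.sin(np.radians(a)),z]
E
python3 - <<'E'
from st import *
st([pt(-112,z=50),pt(-112),pt(-90)])
E
```

```text
t 2.95 tip [576.5 -15.7  53.5] r 44.1 ang -104.4 F [ 0.2  0.3 -0.9] q [-0.43  0.47  0.44  1.99 -0.31  0.71  1.51]
rot to upright [ 0.0005  0.0034 -0.0022] tilt deg 1.44
[568.8 -19.4  50. ] [ 0.013 -0.017 -0.018]
[568.8 -19.4  24. ] [ 0.117 -0.018 -0.02 ]
[587.5 -23.   24. ] [ 0.119 -0.013  0.056]
```

Emit:
servo_tool(targets=[{"dp": [0, -0.02, -0.022], "rotation": [0, 0.0034, -0.0022], "grip": 0}, {"dp": [0, 0, 0], "rotation": [0, 0, 0], "grip": 0}])

```text
t: 3.15
position: [567.7, -19.8, 152.8]
tcp_rot: [0.701, 0.092, 0.701, -0.093]
contact_force: [-0.8, 0.5, 0.4]
width: 0.3
```

Run:
```python
from st import *
st([pt(-112,z=50),pt(-112)])
```

```text
t 3.15 tip [567.8 -19.9  55.8] r 50.9 ang -112.8 F [-0.8  0.5  0.4] q [-0.43  0.47  0.45  1.99 -0.29  0.74  1.5 ]
rot to upright [0.0006 0.     0.    ] tilt deg 0.08
[568.8 -19.4  50. ] [0.023 0.003 0.003]
[568.8 -19.4  24. ] [0.127 0.003 0.003]
```

Emit:
servo_tool(targets=[{"dp": [0.03, 0.002, 0], "rotation": [0, 0, 0], "grip": 0}, {"dp": [0.03, 0, 0], "rotation": [0, 0, 0], "grip": 0}, {"dp": [0.03, 0, 0], "rotation": [0, 0, 0], "grip": 0}, {"dp": [0.03, 0, 0], "rotation": [0, 0, 0], "grip": 0}, {"dp": [0, 0, 0], "rotation": [0, 0, 0], "grip": 0}])

```text
t: 3.65
position: [568.7, -19.0, 122.1]
tcp_rot: [0.702, 0.092, 0.7, -0.092]
contact_force: [0.0, -0.1, 1.2]
width: 0.6
```

Run:
```python
from st import *
st([pt(-112),pt(-104),pt(-97),pt(-90)])
```

```text
t 3.65 tip [569.  -19.1  25.1] r 49.7 ang -111.9 F [ 0.  -0.1  1.2] q [-0.41  0.52  0.42  2.01 -0.33  0.68  1.53]
rot to upright [ 0.0006  0.0004 -0.0002] tilt deg 0.17
[568.8 -19.4  24. ] [ 0.004 -0.001  0.   ]
[575.4 -21.5  24. ] [ 0.004 -0.002  0.028]
[581.4 -22.6  24. ] [ 0.005 -0.     0.053]
[587.5 -23.   24. ] [0.005 0.004 0.077]
```

Emit:
servo_tool(targets=[{"dp": [0.002, -0.002, 0.018], "rotation": [0, 0, 0], "grip": 0}, {"dp": [0, -0.001, 0.018], "rotation": [0, 0, 0], "grip": 0}, {"dp": [0, 0.001, 0.018], "rotation": [0, 0, 0], "grip": 0}, {"dp": [0, 0.002, 0.018], "rotation": [0, 0, 0], "grip": 0}, {"dp": [0, 0.004, 0.018], "rotation": [0, 0, 0], "grip": 0}])

```text
t: 4.15
position: [590.8, -24.0, 121.0]
tcp_rot: [0.701, 0.092, 0.702, -0.092]
contact_force: [-5.5, 0.9, 0.3]
width: 0.6
```

Run:
```python
from st import *
c=cap('side'); print(measure(c,[588.15,27.86])[0])
st([pt(-90),pt(-80),pt(-70),pt(-60)])
```

```text
{'ctr': [588.15, 27.86], 'green': (153.7, 11, 0.9999, 100.8), 'red': (-97.44, 9, 0.9999, 102.7), 'blue': (31.29, 10, 0.9999, 100.8), 'white': (64.58, 20, 0.9997, 76.1)}
t 4.2 tip [591.5 -24.   24.1] r 51.1 ang -85.5 F [-2.6 -0.2 -0. ] q [-0.39  0.55  0.42  1.95 -0.33  0.71  1.54]
rot to upright [ 0.0007 -0.0001 -0.0001] tilt deg 0.05
[587.5 -23.   24. ] [ 0.    -0.    -0.017]
[596.2 -22.2  24. ] [0.    0.012 0.016]
[604.6 -20.   24. ] [0.    0.029 0.046]
[612.5 -16.3  24. ] [0.    0.052 0.073]
```

Emit:
servo_tool(targets=[{"dp": [0, 0.011, 0.018], "rotation": [0, 0, 0], "grip": 0}, {"dp": [0, 0.011, 0.018], "rotation": [0, 0, 0], "grip": 0}, {"dp": [0, 0.013, 0.017], "rotation": [0, 0, 0], "grip": 0}, {"dp": [0, 0.014, 0.016], "rotation": [0, 0, 0], "grip": 0}, {"dp": [0, 0.015, 0.0145], "rotation": [0, 0, 0], "grip": 0}])

```text
t: 4.7
position: [615.6, -14.3, 120.5]
tcp_rot: [0.699, 0.092, 0.703, -0.093]
contact_force: [-4.5, -0.8, 0.5]
width: 0.3
```

Run:
```python
from st import *
c=cap('side'); print(measure(c,[588.15,27.86])[0])
st([pt(-50),pt(-40),pt(-30),pt(-20)])
```

```text
{'ctr': [588.15, 27.86], 'green': (153.74, 11, 0.9999, 100.8), 'red': (-97.49, 11, 0.9999, 102.6), 'blue': (31.29, 10, 0.9999, 100.8), 'white': (97.07, 22, 0.9997, 75.6)}
t 4.75 tip [616.  -13.7  23.6] r 49.7 ang -55.0 F [-1.7  0.1 -0. ] q [-0.39  0.58  0.42  1.89 -0.34  0.74  1.52]
rot to upright [ 0.0006 -0.0006  0.0001] tilt deg 0.24
[619.6 -11.3  24. ] [-0.002  0.013  0.01 ]
[625.8  -5.1  24. ] [-0.002  0.043  0.028]
[630.8   2.   24. ] [-0.002  0.076  0.039]
[634.5   9.9  24. ] [-0.002  0.11   0.046]
```

Emit:
servo_tool(targets=[{"dp": [-0.002, 0.017, 0.013], "rotation": [0, 0, 0], "grip": 0}, {"dp": [0, 0.018, 0.011], "rotation": [0, 0, 0], "grip": 0}, {"dp": [0, 0.019, 0.008], "rotation": [0, 0, 0], "grip": 0}, {"dp": [0, 0.02, 0.0065], "rotation": [0, 0, 0], "grip": 0}, {"dp": [0, 0.02, 0.0045], "rotation": [0, 0, 0], "grip": 0}])

```text
t: 5.25
position: [633.8, 6.0, 121.0]
tcp_rot: [0.7, 0.092, 0.702, -0.093]
contact_force: [-3.7, -3.9, -0.1]
width: 0.4
```

Run:
```python
from st import *
c=cap('side'); print(measure(c,[588.15,27.86])[0])
st([pt(-20),pt(-10),pt(0)])
```

```text
{'ctr': [588.15, 27.86], 'green': (153.74, 11, 0.9999, 100.8), 'red': (-97.49, 7, 0.9999, 103.7), 'blue': (31.26, 10, 0.9999, 100.8), 'white': (127.3, 22, 0.9997, 77.5)}
t 5.3 tip [633.9   6.9  24. ] r 50.6 ang -23.4 F [-1.7 -0.4  0.6] q [-0.42  0.61  0.42  1.85 -0.34  0.76  1.49]
rot to upright [ 0.0005 -0.0005  0.0002] tilt deg 0.23
[634.5   9.9  24. ] [-0.     0.012 -0.002]
[636.7  18.3  24. ] [-0.     0.047 -0.002]
[637.5  27.   24. ] [-0.     0.081 -0.008]
```

Emit:
servo_tool(targets=[{"dp": [0, 0.02, 0], "rotation": [0, 0, 0], "grip": 0}, {"dp": [0, 0.02, -0.001], "rotation": [0, 0, 0], "grip": 0}, {"dp": [0, 0.02, -0.003], "rotation": [0, 0, 0], "grip": 0}, {"dp": [0, 0, 0], "rotation": [0, 0, 0], "grip": 0}])

```text
t: 5.7
position: [637.8, 21.8, 121.1]
tcp_rot: [0.7, 0.091, 0.702, -0.094]
contact_force: [-1.2, -0.7, 0.2]
width: 0.4
```

Run:
```python
from st import *
c=cap('side'); print(measure(c,[588.15,27.86])[0]); print('top',measure(cap('top'),C)[0])
st([pt(-5),pt(0),pt(5)])
```

```text
{'ctr': [588.15, 27.86], 'green': (153.74, 11, 0.9999, 100.8), 'red': (-97.48, 7, 0.9999, 103.7), 'blue': (31.04, 12, 0.9999, 101.1), 'white': (150.04, 20, 0.9997, 76.1)}
top {'ctr': array([587.5,  27. ]), 'red': (-97.55, 16, 0.9999, 101.0)}
t 5.8 tip [637.6  21.1  24.2] r 50.4 ang -6.7 F [-0.9 -0.1 -1.1] q [-0.44  0.61  0.42  1.84 -0.34  0.76  1.46]
rot to upright [ 0.0004 -0.0003  0.0004] tilt deg 0.22
[637.3  22.6  24. ] [ 0.001  0.005 -0.003]
[637.5  27.   24. ] [ 0.001  0.022 -0.007]
[637.3  31.4  24. ] [ 0.001  0.039 -0.012]
```

Emit:
servo_tool(targets=[{"dp": [0, 0.006, -0.002], "rotation": [0, 0, 0], "grip": 0}, {"dp": [0, 0.005, -0.001], "rotation": [0, 0, 0], "grip": 0}, {"dp": [0, 0, 0], "rotation": [0, 0, 0], "grip": 0}])

```text
t: 6.1
position: [637.9, 23.5, 121.3]
tcp_rot: [0.7, 0.091, 0.701, -0.094]
contact_force: [-0.2, -3.3, -0.4]
width: 0.2
```

Run:
```python
from st import *
c=cap('side','side3.png'); 
for q in([588.15,27.86],[588.2,25.5],C): print(measure(c,q)[0])
st([pt(0)])
u=world2px(c,[[*C,34]])[0].astype(int); print(u)
cv2.imwrite('pics/c3.png',cv2.resize(c['img'][u[1]-45:u[1]+50,u[0]-70:u[0]+70],None,fx=5,fy=5,interpolation=2)[:,:,::-1])
```

```text
{'ctr': [588.15, 27.86], 'green': (153.75, 11, 0.9999, 100.8), 'red': (-97.49, 7, 0.9999, 103.7), 'blue': (30.99, 12, 0.9999, 101.1), 'white': (151.47, 20, 0.9997, 76.6)}
{'ctr': [588.2, 25.5], 'green': (152.51, 12, 0.9999, 101.2), 'red': (-97.58, 8, 0.9999, 102.5), 'blue': (32.18, 13, 0.9999, 101.6), 'white': (150.08, 20, 0.9997, 76.8)}
{'ctr': array([587.5,  27. ]), 'green': (153.14, 11, 0.9999, 100.6), 'red': (-97.19, 7, 0.9999, 102.7), 'blue': (31.25, 13, 0.9999, 101.4), 'white': (150.67, 20, 0.9997, 76.5)}
t 6.15 tip [637.7  23.1  24.3] r 50.3 ang -4.5 F [-2.1 -2.4 -0.2] q [-0.45  0.61  0.42  1.84 -0.34  0.76  1.46]
rot to upright [ 0.0002 -0.0002  0.0004] tilt deg 0.23
[637.5  27.   24. ] [ 0.001  0.014 -0.005]
[301 246]
```

View pics/c3.png

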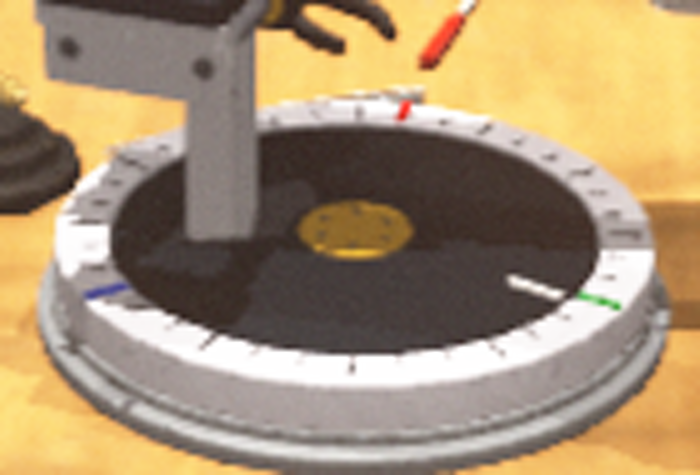

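The crop shows the mark at (535,288) almost in line with green at (598,300), still about 2.3° short. I'll nudge a little further.

Emit:
servo_tool(targets=[{"dp": [0, 0.005, -0.001], "rotation": [0, 0, 0], "grip": 0}, {"dp": [0, 0.004, -0.001], "rotation": [0, 0, 0], "grip": 0}, {"dp": [0, 0, 0], "rotation": [0, 0, 0], "grip": 0}])

```text
t: 6.45
position: [637.9, 25.3, 121.3]
tcp_rot: [0.7, 0.092, 0.701, -0.095]
contact_force: [-0.4, -3.1, -0.1]
width: 0.2
```

Run:
```python
from st import *
c=cap('side'); 
for q in([588.15,27.86],C): print(measure(c,q)[0])
st([pt(0)])
```

```text
{'ctr': [588.15, 27.86], 'green': (153.74, 11, 0.9999, 100.8), 'red': (-97.34, 6, 1.0, 104.3), 'blue': (31.01, 12, 0.9999, 101.1), 'white': (153.49, 22, 0.9997, 76.3)}
{'ctr': array([587.5,  27. ]), 'green': (153.14, 11, 0.9999, 100.6), 'red': (-97.04, 6, 1.0, 103.3), 'blue': (31.23, 12, 0.9999, 102.1), 'white': (152.68, 22, 0.9997, 76.1)}
t 6.5 tip [637.6  24.9  24.2] r 50.2 ang -2.4 F [-1.1 -3.7 -0.8] q [-0.45  0.61  0.42  1.84 -0.34  0.76  1.45]
rot to upright [ 0.0001 -0.0002  0.0005] tilt deg 0.26
[637.5  27.   24. ] [ 0.001  0.007 -0.003]
```

Now within about 0.4°. I'll back the finger off the wall, lift it straight out, and swing clear so the top view can check.

Emit:
servo_tool(targets=[{"dp": [0, -0.03, 0], "rotation": [0, 0, 0], "grip": 0}, {"dp": [0, -0.01, 0], "rotation": [0, 0, 0], "grip": 0}, {"dp": [0, 0, 0], "rotation": [0, 0, 0], "grip": 0}, {"dp": [-0.06, 0, 0], "rotation": [0, 0, 0], "grip": 0}, {"dp": [-0.12, 0, 0], "rotation": [0, 0, 0], "grip": 0}])

```text
t: 7.0
position: [634.2, 16.2, 165.5]
tcp_rot: [0.699, 0.091, 0.703, -0.094]
contact_force: [0.0, -0.6, 0.5]
width: 0.2
```

Emit:
servo_tool(targets=[{"dp": [-0.18, 0, 0], "rotation": [0, 0, 0], "grip": 0}, {"dp": [-0.18, 0, 0], "rotation": [0, 0, 0], "grip": 0}, {"dp": [-0.18, 0, 0], "rotation": [0, 0, 0], "grip": 0}, {"dp": [-0.1, 0, 0], "rotation": [0, 0, 0], "grip": 0}, {"dp": [0, 0, 0], "rotation": [0, 0, 0], "grip": 0}])

```text
t: 7.5
position: [635.3, 16.4, 341.2]
tcp_rot: [0.701, 0.093, 0.7, -0.094]
contact_force: [-0.8, 0.7, -0.7]
width: 0.4
```

Emit:
servo_tool(targets=[{"dp": [0, 0.13, -0.13], "rotation": [0, 0, 0], "grip": 0}, {"dp": [0, 0.13, -0.13], "rotation": [0, 0, 0], "grip": 0}, {"dp": [0, 0.13, -0.13], "rotation": [0, 0, 0], "grip": 0}, {"dp": [0, 0.13, -0.13], "rotation": [0, 0, 0], "grip": 0}, {"dp": [0, 0.13, -0.13], "rotation": [0, 0, 0], "grip": 0}])

```text
t: 8.0
position: [519.4, 215.2, 343.8]
tcp_rot: [0.703, 0.097, 0.698, -0.098]
contact_force: [-0.4, 0.7, 0.5]
width: 0.8
```

Emit:
servo_tool(targets=[{"dp": [0, 0.13, -0.13], "rotation": [0, 0, 0], "grip": 0}, {"dp": [0, 0.1, -0.1], "rotation": [0, 0, 0], "grip": 0}, {"dp": [0, 0, 0], "rotation": [0, 0, 0], "grip": 0}])

```text
t: 8.3
position: [473.3, 294.3, 344.1]
tcp_rot: [0.703, 0.095, 0.699, -0.094]
contact_force: [1.0, -0.1, 0.1]
width: 0.2
```

Run:
```python
from st import *
for i in range(2):
    c=cap('top','top4.png'); print('top',measure(c,C)[0],measure(c)[0])
    d=cap('side'); print('side',measure(d,[588.15,27.86])[0])
st([])
a=cv2.resize(c['img'][120:320,170:400],None,fx=3,fy=3)
cv2.imwrite('pics/c4.png',a[:600,:,::-1])
```

```text
top {'ctr': array([587.5,  27. ]), 'green': (152.38, 14, 1.0, 101.3), 'red': (-97.56, 8, 1.0, 103.7), 'blue': (32.33, 8, 1.0, 101.5), 'white': (151.83, 31, 0.9997, 76.6)} {'ctr': array([587.9003508 ,  26.55830039]), 'green': (152.26, 14, 1.0, 101.9), 'red': (-97.81, 8, 1.0, 103.3), 'blue': (32.66, 8, 1.0, 101.4), 'white': (151.7, 32, 0.9997, 76.2)}
side {'ctr': [588.15, 27.86], 'green': (153.54, 9, 1.0, 100.6), 'red': (-97.45, 5, 1.0, 105.3), 'blue': (31.37, 9, 0.9999, 101.3), 'white': (153.47, 22, 0.9996, 76.3)}
top {'ctr': array([587.5,  27. ]), 'green': (152.39, 14, 1.0, 101.3), 'red': (-97.55, 8, 1.0, 103.7), 'blue': (32.33, 8, 1.0, 101.5), 'white': (151.83, 31, 0.9997, 76.6)} {'ctr': array([587.92582716,  26.62097617]), 'green': (152.31, 14, 1.0, 101.8), 'red': (-97.82, 8, 1.0, 103.3), 'blue': (32.64, 8, 1.0, 101.3), 'white': (151.76, 32, 0.9997, 76.2)}
side {'ctr': [588.15, 27.86], 'green': (153.54, 9, 1.0, 100.6), 'red': (-97.45, 5, 1.0, 105.3), 'blue': (31.37, 9, 0.9999, 101.3), 'white': (153.47, 22, 0.9996, 76.3)}
t 8.5 tip [477.5 288.7 247.3] r 283.9 ang 112.8 F [-0.1 -2.2 -0.7] q [-1.01  0.2   0.4   1.85 -0.08  1.11  0.72]
rot to upright [-0.0018  0.0011 -0.0003] tilt deg 0.39
```

View pics/c4.png

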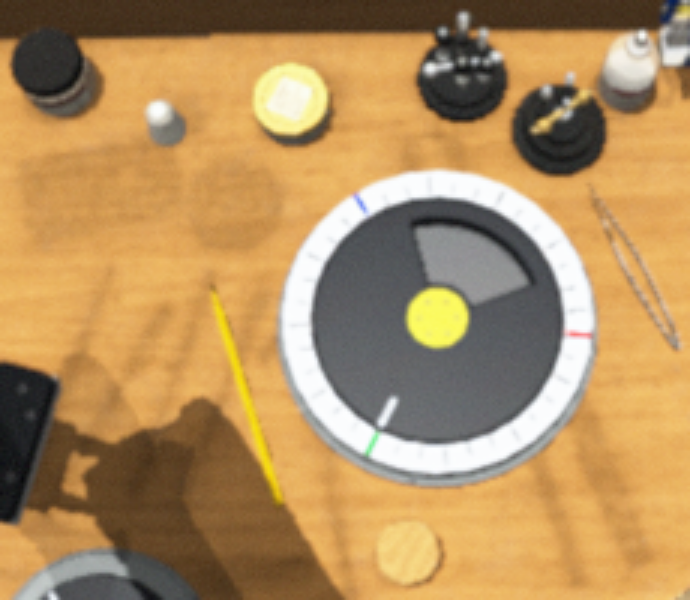

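The mark, at crop (388,410), runs straight into the green line at (372,442). The pencil, tin, cone, tweezers and spool look the same as before. The two views put the error at 0.55° (top) and 0.07° (side), under 1 mm at the mark. The arm is clear and still, so I'm handing in.

```bash
python3 -c "
from rig import env
print(env.get_state()['qvel'].round(3)); print(env.close_job())"
```

```text
[ 0.013  0.001  0.004  0.     0.    -0.    -0.001]
the job is handed in; nothing more can be done
None
```

The index mark is on the green line of the larger turntable, and the job is handed in. I pushed the dial about 98° with the shut fingertips in its pocket. Then I backed the finger off the wall, lifted it straight out and swung the arm clear to the left. It took about 8.5 s, and the contact force readings between moves stayed at or below about 6 N.

- **Alignment:** with the arm clear, the mark reads 0.55° short of green in the top view and 0.07° short in the side view. The two disagree by about 0.5°, but both put the error under 1 mm at the mark, which is 4 mm wide.
- **Surroundings:** the pencil, tin, cone, tweezers and spool looked unmoved in the last picture. The shears and needle file were outside that crop; the arm never went near them.
- **Not checked:** I did not measure the dial's height afterwards. The finger never gripped or lifted it, and the dial looked flat in its seat.

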